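# Close up the ultrasonic cleaner

## Robot

A 6-joint arm with a two-finger parallel gripper is mounted at the origin on the work surface. World frame = base frame: x ahead of the robot, y to its left, z up, the work surface at z = 0. Lengths are in m, angles in rad, forces in N, time in s.
With the tool pointing down it reaches from about 0.375 to 0.9 m from the base axis. Payload 3.1 kg.
Tool frame: the origin (TCP) lies on the centre line of the jaws, within the pads' length; the fingertips stand 19 mm ahead of it and the grasp point (between the pads) is the TCP; z points along the fingers, y is the line along which they close (so a half turn about z gives the same grasp; the last joint's range is limited). The gripper opens to 85 mm and grips with 20 to 120 N. Pads are 22 mm wide; open, the fingers measure 114 mm over their backs; the gripper's body (76 mm by 85 mm) begins 54 mm behind the grasp point. The pads swing forward as they close: fully open they stand 13 mm farther back than shut.
Start: joints at [1.044, 0.527, 1.433, -0, 1.181, -0.178], TCP at [0.214, 0.587, 0.25] pointing down, gripper open.
Joint ranges: [-3.08, 3.08], [-0.75, 2.2], [0.22, 2.44], [-1.43, 4.57], [0, 2.65], [-2.85, 2.85]. Speed limits (rad/s): [2.79, 2.79, 3.14, 3.14, 3.14, 3.14].

## Interface

Orientations are given as a unit quaternion [x, y, z, w].
In Python, from station import manip, cams, sign_off gives the robot as it stands.
- The arm moves only by the tool carry_out, never from a script. Its argument "targets" is a list that holds one entry, the list of rows, each a list of 7 numbers: the shift along the tool's x, y, z in cm, then the turn, a rotation vector about the tool's x, y, z in degrees, then the finger opening in cm, from 0 to 8.54. A call has 1 to 12 rows; each row is the pose to reach, as a shift and turn from the pose commanded when the call began, along the tool's axes at that moment; what a row does not reach only later rows make up. A row lasts 1/12 s, in which the tool goes at most 41.7 mm and 7.16 degrees, less where a joint would pass 70% of its speed; a pose out of reach is approached as far as the arm can. A call with a gripper value outside its range is refused whole. The fingers move at their own pace and stop on an object; "force" is the grip in N (left out, the last holds). Time passes only in rows, so rows that repeat a pose let the fingers close. It gives the time, the measured TCP pose, the force, the opening and the grip force at its end, in the units of the state.
- manip.sense(): the state, without advancing time (a new reading comes with each control period).
- cams.snapshot(name): name is "side" or "top"; returns the picture (400x640x3 uint8, red, green, blue); there is no depth.
- cams.camera_info(name): a dict with "K" (3x3 intrinsics, pixels), "T" (4x4, takes a point from camera to world coordinates). Camera axes: x right, y down, z forward; pixel columns grow to the right and rows downward; lengths in m; the calibration is good to about 2 mm. A picture is of the moment at which its call begins. camera_info takes no time and is no camera call.
- sign_off(): hands the job in; it is judged then, once.
The state is a dict: "t": time; "q": joint angles; "qd": joint speeds; "tau": joint torques, N m; "tcp_pos": TCP position; "tool_rot": TCP orientation; "force": force on the tool from outside, world axes, zero at the start; "ft_torque": the same for the moment, N m; "finger_gap": opening from 0.0 (shut) to 1.0 (fully open); "gripper_force": force on a finger pad.
Only numpy, scipy, OpenCV 4.12 (cv2) and the standard library are available. Lean on these libraries where they do the work, as an engineer would, in place of code of your own. Each camera call takes 0.05 s, during which the arm holds its last target. There are 200 camera calls.

## Task

The ultrasonic cleaner has been emptied and its wire basket has drained: put it away for the night. Stand the basket in the tank, then put the lid on so that it sits square and fully down over the rim all round. Lower both into place rather than dropping them, and leave everything else on the bench where it is.

Things in the scene. Friction and masses are not known exactly. Their poses are not given: they have to be found in the camera images.
- cleaner: Bench-top ultrasonic cleaner, white housing 164 (its x) x 232 (its y) x 140 mm high, black control panel on its -x face, open stainless tank in the middle of the top. Does not move. Origin: centre of its underside, z up. Round the tank stands a stainless collar, outside 144 (x) x 206 (y) mm, from the housing's flat top at 126 mm up to a rounded rim, 8 mm thick, at 140 mm.
- tank_floor (a point): Centre of the tank's flat floor, 70 mm above the cleaner's origin; axes as the cleaner's. The tank is 128 (x) x 190 (y) mm inside, with straight walls.
- tank_rim (a point): Centre of the tank opening at the height of the rim's top, 140 mm above the cleaner's origin; axes as the cleaner's.
- basket: Wire basket, 106 (its x) x 168 (its y) mm, walls up to 46 mm, on four 8 mm feet, about 0.2 kg; stands upright in the drip tray at the start. Origin: centre of the underside of the feet. A fixed wire bail runs along its y over the middle. Standing in the tank, its top is 62 mm above the tank floor, wholly below the rim. Either way round is right.
- basket_grip (a point): Centre of the straight black grip sleeve on the basket's bail, 56 mm above the basket's origin: 12 mm thick, 76 mm long along the basket's y; pinch it across x.
- lid: Stainless lid of the cleaner, 156 (its x) x 218 (its y) x 15 mm with a 12 mm deep turned-down skirt (inside 150 x 212 mm), about 0.3 kg, right way up on the bench at the start. Origin: centre of the plane of the skirt's lower edge, z up. Fully on, the plate rests on the rim and the origin lies 12 mm below tank_rim; 3 mm play all round. Either way round fits.
- lid_grip (a point): Centre of the lid's black bar handle, 43 mm above the lid's origin and 28 mm above its top plate. The bar is 12 mm thick (x), 12 mm high and 84 mm long along the lid's y, on two end posts; pinch it across x.
- tray: Shallow aluminium drip tray 160 (its x) x 236 (its y) x 14 mm, floor 4 mm thick; does not move. Origin: centre of its underside.
- mouthpiece: Black mouthpiece standing upright, 27 mm diameter, 90 mm high; leave it. Origin: centre of its foot.
- pliers: Pliers with red handles, 145 mm long, lying flat; leave them. Origin: near the pivot, on the bench.
- grease_jar: Small white jar with black cap, 42 mm diameter, 32 mm high; leave it. Origin: centre of its underside.
- sax_neck: Bent brass saxophone neck with a cork end, 180 x 95 x 31 mm, lying flat; leave it. Origin: near its middle, on the bench.
- oil_bottle: Small amber bottle, 28 mm diameter, 75 mm high; leave it. Origin: centre of its underside.
- mug: White mug, 80 mm diameter, 92 mm high; leave it. Origin: centre of its underside.
- screwdriver: Screwdriver, 160 mm long, lying flat; leave it. Origin: on the bench under its middle.

How it is judged:
On the way:
1. the basket stands upright on the tank's floor, let go (z of basket in the frame of tank_floor between -0.004 and 0.004 m and horizontal distance between basket and tank_floor below 0.03 m and angle between basket's own z axis and vertical below 0.06 rad and contact force between the fingers and basket below 0.1 N), for 0.2 s.
At the end, for the whole second after the job is handed in: The basket stands upright on the tank's floor (height within 4 mm, tilt under 0.06 rad) inside the tank; the lid lies right way up over the collar, its plate down on the rim (within 2.5 mm), centred within 6 mm, turned less than 0.06 rad from the cleaner and level within 0.025 rad; both at rest (z of basket in the frame of tank_floor between -0.004 and 0.004 m and horizontal distance between basket and tank_floor below 0.03 m and angle between basket's own z axis and vertical below 0.06 rad and z of lid in the frame of tank_rim between -0.0145 and -0.0095 m and horizontal distance between lid and tank_rim below 0.006 m and angle between the y axis of lid and the y axis of cleaner, either way round below 0.06 rad and angle between lid's own z axis and vertical below 0.025 rad and linear speed of each of lid, basket below 0.01 m/s); the robot touches nothing.
It fails at once if the basket is dropped (falls faster than 0.7 m/s, a fall of about 25 mm) (contact force between the fingers and basket below 0.05 N and linear speed of basket above 0.7 m/s).
It fails at once if the lid is dropped (falls faster than 0.7 m/s, a fall of about 25 mm) (contact force between the fingers and lid below 0.05 N and linear speed of lid above 0.7 m/s).
It fails at once if another thing on the bench is moved by more than 30 mm (distance of any of mouthpiece, pliers, grease_jar, sax_neck, oil_bottle, mug, screwdriver from where it was at the start of the episode above 0.03 m).
It also fails if it takes over 72 s, if anything falls off the work surface, if the arm or the gripper's body presses on something with over 40 N, if the wrist force passes 120 N, or if a joint passes its speed limit or range.

## Working session

There is one attempt and no reset: what is moved stays moved. The work goes in short steps, Python scripts to look and compute and a tool call to move; the robot and the scene stay as the last step left them, time stands still between calls to the robot, and variables do not carry over. Pictures are saved under pics/ and viewed, at most 10 in all, crops included, and the job is handed in when it is done.

Besides the shell and the picture viewer there is one more tool, called by a JSON object that holds its "name" and its "arguments", one argument or row to a line. carry_out: Moves the arm, as the interface text tells. Its arguments: {"type":"object","properties":{"targets":{"type":"array"},"force":{"type":"number"}},"required":["targets"]}

```bash
ls; mkdir -p pics; python3 - <<'E'
from station import manip,cams
import cv2
for n in("top","side"):
    cv2.imwrite(f"pics/{n}0.png",cams.snapshot(n)[:,:,::-1])
    i=cams.camera_info(n);print(n,i["K"],i["T"])
print(manip.sense())
E
```

```text
pics
top [[446.29691816   0.         320.36968237]
 [  0.         446.29691816 198.6972788 ]
 [  0.           0.           1.        ]] [[-0.01869105 -0.98046866  0.19578523  0.29337978]
 [-0.99952968  0.0230853   0.02018617 -0.01372796]
 [-0.02431166 -0.19531585 -0.98043901  1.50039873]
 [ 0.          0.          0.          1.        ]]
side [[469.00066665   0.         319.96824077]
 [  0.         469.00066665 196.87551113]
 [  0.           0.           1.        ]] [[-9.21145515e-01 -2.68809529e-01  2.81482462e-01  2.29123110e-01]
 [-3.89217120e-01  6.34344439e-01 -6.67920030e-01  7.37285925e-01]
 [ 9.86434419e-04 -7.24809334e-01 -6.88948806e-01  9.03978612e-01]
 [ 0.00000000e+00  0.00000000e+00  0.00000000e+00  1.00000000e+00]]
{'t': 0.1, 'q': array([ 1.04348155e+00,  5.28345925e-01,  1.43377527e+00, -1.16622206e-05,
        1.18142433e+00, -1.78499139e-01]), 'qd': array([ 0.00010893, -0.00158546, -0.00298833, -0.00073719, -0.00161981,
       -0.00044047]), 'tau': array([ 4.45652204e-04, -4.43302739e+01, -1.78586107e+01, -1.96916799e-04,
        3.86846659e-03,  3.89722345e-06]), 'tcp_pos': array([0.21327677, 0.58683215, 0.24944786]), 'tool_rot': array([ 1.73522704e-01,  9.84829385e-01, -9.18125312e-04, -3.32423073e-04]), 'force': array([ 0.35412039,  0.4035314 , -0.04631866]), 'ft_torque': array([ 0.01366869, -0.0141422 , -0.05582632]), 'gripper_force': 0.0, 'finger_gap': 1.0007280910746486}
```

View pics/top0.png

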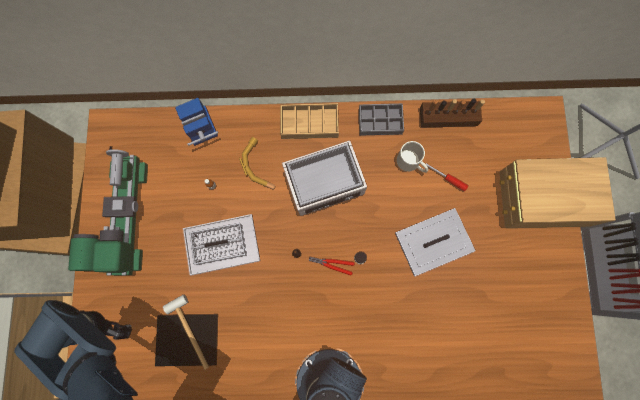

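View pics/side0.png

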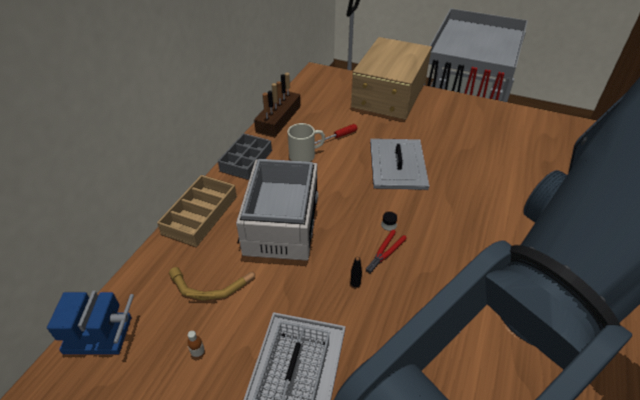

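```bash
cat > h.py <<'E'
import numpy as np,cv2
from station import manip,cams
from scipy.spatial.transform import Rotation as R
def cast(n,uv,z):
    i=cams.camera_info(n);K,T=np.array(i["K"]),np.array(i["T"])
    uv=np.atleast_2d(np.float64(uv)); d=np.c_[uv,np.ones(len(uv))]@np.linalg.inv(K).T@T[:3,:3].T
    o=T[:3,3]; return (o+d*((z-o[2])/d[:,2])[:,None])[:,:2]
def proj(n,p):
    i=cams.camera_info(n);K,T=np.array(i["K"]),np.array(i["T"])
    c=(np.atleast_2d(p)-T[:3,3])@T[:3,:3]@K.T
    return c[:,:2]/c[:,2:]
E
python3 - <<'E'
import cv2,numpy as np
a=cv2.imread("pics/top0.png");s=cv2.imread("pics/side0.png")
f=lambda im,x,y,w,h,k:cv2.resize(im[y:y+h,x:x+w],None,fx=k,fy=k,interpolation=cv2.INTER_CUBIC)
o=np.zeros((600,800,3),np.uint8)
o[:300,:400]=f(a,275,138,100,75,4)
o[:300,400:]=f(a,385,203,100,75,4)
o[300:,:400]=f(a,172,205,100,75,4)
o[300:,400:]=f(s,230,155,100,75,4)
cv2.imwrite("pics/c1.png",o)
E
```

```text
(no output)
```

View pics/c1.png

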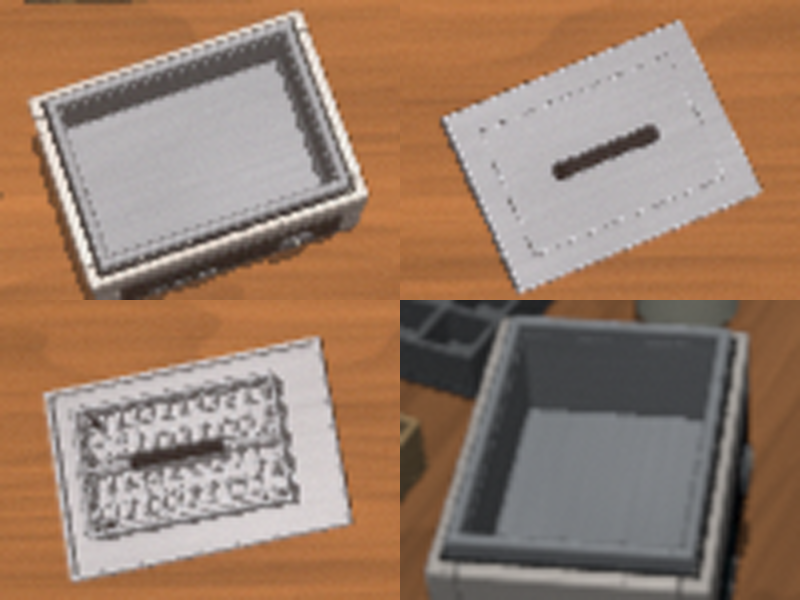

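```bash
cat >> h.py <<'E'
def sides(n,ch,c,yaw,hx,hy,z,r=.010,outdrop=True):
    """edge on each side of a rectangle in plane z (blue drop outwards); returns centre, yaw, sizes"""
    u=np.array([np.cos(yaw),np.sin(yaw)]);v=np.array([-u[1],u[0]]);L=[]
    t=np.arange(-r,r,.0005)
    for nrm,al,hn,ha in((u,v,hx,hy),(-u,v,hx,hy),(v,u,hy,hx),(-v,u,hy,hx)):
        P=[]
        for s in np.linspace(-.75,.75,60)*ha:
            w=c+al*s+nrm*(hn+t)[:,None]
            m=proj(n,np.c_[w,np.full(len(w),z)]).astype(np.float32)
            g=cv2.remap(ch,m[None,:,0],m[None,:,1],cv2.INTER_LINEAR)[0]
            g=np.gradient(cv2.GaussianBlur(g[None],(0,0),2)[0])*(-1 if outdrop else 1)
            P.append(w[np.argmax(g)])
        P=np.array(P);k=np.ones(len(P),bool)
        for _ in range(4):
            f=np.polyfit((P[k]-c)@al,(P[k]-c)@nrm,1);e=np.abs((P-c)@nrm-np.polyval(f,(P-c)@al));k=e<max(2*np.median(e),.0005)
        L.append((f[1],f[0],e[k].std(),k.sum()))
    a=np.array(L)[:,0]; b=np.array(L)[:,1]
    cc=c+u*(a[0]-a[1])/2+v*(a[2]-a[3])/2
    dy=np.array([-b[0],b[1],b[2],-b[3]])
    return cc,dy,(a[0]+a[1],a[2]+a[3])
def init(n,uv,z):
    p=cast(n,uv,z);(c,_,_)=cv2.minAreaRect(p.astype(np.float32)*1000)
    w=((p[0]-p[1])+(p[3]-p[2]))  # long side = y
    return np.array(c)/1000,np.arctan2(-w[0],w[1])
def ang(m,n,z):  # dark bar mask -> centre, direction yaw of long axis (as y axis)
    p=cast(n,np.argwhere(m)[:,::-1],z);c=p.mean(0);d=np.linalg.svd(p-c)[2][0];d*=np.sign(d[1])
    ex=(p-c)@d;ey=(p-c)@[-d[1],d[0]]
    return c+d*(ex.max()+ex.min())/2,c,np.arctan2(-d[0],d[1]),np.ptp(ex),np.ptp(ey)
def bar(n,im,box,z,th=70):
    x,y,w,h=box;m=np.zeros(im.shape[:2],np.uint8);m[y:y+h,x:x+w]=(im[y:y+h,x:x+w].max(2)<th)
    k,l,st,_=cv2.connectedComponentsWithStats(m);b=1+np.argmax(st[1:,4]);return ang(l==b,n,z)
E
python3 - <<'E'
from h import *
np.set_printoptions(precision=4,suppress=True)
a=cv2.imread("pics/top0.png");s=cv2.imread("pics/side0.png")
B=a[:,:,0].astype(np.float32);S=s[:,:,0].astype(np.float32)
c,y=init("top",[(284.5,163),(350,141.7),(366.2,185.5),(299.5,210)],.126);print("cl init",c,y)
for z,hx,hy,r in((.126,.082,.116,.008),(.137,.072,.103,.004)):
  for n,I in(("top",B),("side",S)):print(n,z,*sides(n,I,c,y,hx,hy,z,r))
l,ly=init("top",[(395.75,232.5),(455,208.5),(475.5,250.5),(415,276)],.015);print("lid init",l,ly)
for n,I in(("top",B),("side",S)):print(n,*sides(n,I,l,ly,.078,.109,.014,.008))
print("lid bar top",bar("top",a,(415,228,40,25),.049),"side",bar("side",s,(388,140,20,32),.045))
print("bask bar top",bar("top",a,(195,230,50,25),.066),"side",bar("side",s,(280,335,28,50),.062))
E
```

```text
cl init [ 0.6431 -0.0024] 0.31806965533299447
top 0.126 [0.6465 0.0022] [-0.0112 -0.009  -0.0098 -0.0099] (np.float64(0.16298148467273993), np.float64(0.23063733832963218))
side 0.126 [0.6479 0.0002] [-0.0039 -0.0065 -0.0155 -0.0138] (np.float64(0.16399836735910406), np.float64(0.23578413272861004))
top 0.137 [0.6453 0.0011] [-0.0079 -0.0082 -0.0022 -0.0082] (np.float64(0.14393341474471189), np.float64(0.20422566057952513))
side 0.137 [ 0.6432 -0.0024] [-0.0008 -0.0079 -0.0044 -0.0008] (np.float64(0.1506681015693112), np.float64(0.2070454236699027))
lid init [ 0.4367 -0.3609] 0.366044092523364
top [ 0.4379 -0.3601] [ 0.0025 -0.0002  0.002  -0.0001] (np.float64(0.1558583428871064), np.float64(0.21818627888987469))
side [ 0.4394 -0.3628] [ 0.0006 -0.0027 -0.0078  0.0294] (np.float64(0.15770833333333334), np.float64(0.21981910495330925))
lid bar top (array([ 0.4357, -0.3551]), array([ 0.4356, -0.3548]), np.float64(0.3619548538683331), np.float64(0.08512251770820212), np.float64(0.010024296263807131)) side (array([ 0.4355, -0.3448]), array([ 0.4349, -0.3429]), np.float64(0.3209044792339371), np.float64(0.11778434270656121), np.float64(0.018854452607718453))
bask bar top (array([0.4414, 0.3563]), array([0.4411, 0.3582]), np.float64(0.1511021018326642), np.float64(0.07206226313231062), np.float64(0.007403520746825579)) side (array([0.443 , 0.3588]), array([0.4427, 0.3601]), np.float64(0.17857916244201252), np.float64(0.08090827312659182), np.float64(0.014194754173175768))
```

```bash
cat >> h.py <<'E'
def go(p,yaw):
    s=manip.sense();r=R.from_quat(s["tool_rot"]);M=r.as_matrix()
    g=R.from_matrix(np.c_[[np.sin(yaw),-np.cos(yaw),0],[np.cos(yaw),np.sin(yaw),0],[0,0,-1]])
    print("t",s["t"],"tcp",s["tcp_pos"].round(4),"yaw",np.arctan2(M[1,1],M[0,1]).round(4),"gap",round(s["finger_gap"]*8.54,2),"gf",s["gripper_force"],"F",s["force"].round(1))
    print("shift cm",(M.T@(np.array(p)-s["tcp_pos"])*100).round(2),"rot deg",np.degrees((r.inv()*g).as_rotvec()).round(2))
E
python3 - <<'E'
from h import *
np.set_printoptions(precision=4,suppress=True)
a=cv2.imread("pics/top0.png");s=cv2.imread("pics/side0.png")
B=a[:,:,0].astype(np.float32);S=s[:,:,0].astype(np.float32)
c,y=np.array([.6465,.0015]),.308
for z,hx,hy,r in((.126,.082,.116,.006),(.137,.072,.103,.005),(.134,.072,.103,.005)):
  for n,I in(("top",B),("side",S)):print(n,z,*sides(n,I,c,y,hx,hy,z,r))
# tank inner edge: bright rim -> dark wall inwards
print("inner",*sides("top",B,c,y,.064,.095,.139,.005,False))
for n,I in(("top",B),("side",S)):print("lid",n,*sides(n,I,np.array([.438,-.360]),.367,.078,.109,.014,.006))
go([.4415,.357,.16],.16)
E
```

```text
top 0.126 [0.6466 0.0022] [-0.0027 -0.0004  0.0015  0.0039] (np.float64(0.16272409019451978), np.float64(0.23060068402155365))
side 0.126 [0.6482 0.0004] [ 0.0014  0.     -0.0046 -0.0041] (np.float64(0.1639167593113238), np.float64(0.2353886318789576))
top 0.137 [0.6473 0.0025] [ 0.0004 -0.002  -0.001  -0.0003] (np.float64(0.14312270000801292), np.float64(0.20393907356921503))
side 0.137 [ 0.6487 -0.0001] [ 0.0071  0.0001 -0.0004  0.0007] (np.float64(0.14349581806768996), np.float64(0.20627057880468003))
top 0.134 [0.6474 0.0024] [ 0.0002 -0.0012  0.0043  0.0013] (np.float64(0.14222094317576517), np.float64(0.2040998142642372))
side 0.134 [ 0.6494 -0.0009] [0.0037 0.0001 0.0006 0.0029] (np.float64(0.14342499999999994), np.float64(0.20620184708263956))Traceback (most recent call last):
  File "<stdin>", line 9, in <module>
  File "h.py", line 20, in sides
    m=proj(n,np.c_[w,np.full(len(w),z)]).astype(np.float32)
      ~~~~^^^^^^^^^^^^^^^^^^^^^^^^^^^^^^
  File "h.py", line 9, in proj
    i=cams.camera_info(n);K,T=np.array(i["K"]),np.array(i["T"])
ValueError: time passes only in moves, steps and waits
```

```bash
sed -i 's/^from scipy/from functools import lru_cache\nfrom scipy/; s/i=cams.camera_info(n);K,T=np.array(i\["K"\]),np.array(i\["T"\])/K,T=cal(n)/' h.py
cat >> h.py <<'E'
@lru_cache
def cal(n):
    i=cams.camera_info(n);return np.array(i["K"]),np.array(i["T"])
E
python3 - <<'E'
from h import *
np.set_printoptions(precision=4,suppress=True)
a=cv2.imread("pics/top0.png");s=cv2.imread("pics/side0.png")
B=a[:,:,0].astype(np.float32);S=s[:,:,0].astype(np.float32)
c,y=np.array([.6465,.0015]),.308
print("inner",*sides("top",B,c,y,.064,.095,.139,.005,False))
for n,I in(("top",B),("side",S)):print("lid",n,*sides(n,I,np.array([.438,-.360]),.367,.078,.109,.014,.006))
go([.4415,.357,.16],.16)
E
```

```text
inner [0.6463 0.0025] [ 0.0009 -0.0043  0.0079  0.0031] (np.float64(0.13070273443453972), np.float64(0.19283340104245678))
lid top [ 0.4379 -0.36  ] [ 0.0038 -0.0002  0.0001 -0.0024] (np.float64(0.1558010522422868), np.float64(0.21809698785606751))
lid side [ 0.4392 -0.3624] [-0.0006 -0.0033 -0.0067  0.0119] (np.float64(0.1577), np.float64(0.21882150679444728))Traceback (most recent call last):
  File "<stdin>", line 8, in <module>
  File "h.py", line 46, in go
    g=R.from_matrix(np.c_[[np.sin(yaw),-np.cos(yaw),0],[np.cos(yaw),np.sin(yaw),0],[0,0,-1]])
  File "scipy/spatial/transform/_rotation.pyx", line 1143, in scipy.spatial.transform._rotation.Rotation.from_matrix
ValueError: Non-positive determinant (left-handed or null coordinate frame) in rotation matrix 0: [[ 0.1593  0.9872  0.    ]
 [-0.9872  0.1593  0.    ]
 [ 0.      0.     -1.    ]].
```

```bash
sed -i 's/\[np.sin(yaw),-np.cos(yaw),0\]/[-np.sin(yaw),np.cos(yaw),0]/' h.py
python3 -c "
from h import *
go([.4415,.357,.16],.16)"
```

```text
t 0.1 tcp [0.2133 0.5868 0.2494] yaw 1.222 gap 8.55 gf 0.0 F [ 0.4  0.4 -0. ]
shift cm [-29.31 -13.78   8.96] rot deg [-1.100e-01  4.000e-02  6.085e+01]
```

{"name": "carry_out", "arguments": {
  "targets": [
    [[-29.3, -13.8, 5, 0, 0, 60.85, 5], [-29.3, -13.8, 5, 0, 0, 60.85, 5], [-29.3, -13.8, 5, 0, 0, 60.85, 5], [-29.3, -13.8, 5, 0, 0, 60.85, 5], [-29.3, -13.8, 5, 0, 0, 60.85, 5], [-29.3, -13.8, 5, 0, 0, 60.85, 5], [-29.3, -13.8, 5, 0, 0, 60.85, 5], [-29.3, -13.8, 5, 0, 0, 60.85, 5], [-29.3, -13.8, 5, 0, 0, 60.85, 5], [-29.3, -13.8, 5, 0, 0, 60.85, 5], [-29.3, -13.8, 7, 0, 0, 60.85, 5], [-29.3, -13.8, 9, 0, 0, 60.85, 5]]
  ]
}}

```text
t: 1.1
tcp_pos: [0.4421, 0.3584, 0.161]
tool_rot: [0.647, 0.762, 0.002, 0.0]
force: [0.5, -0.2, -0.6]
finger_gap: 0.589
gripper_force: 0.0
```

```bash
python3 -c "
from h import *
go([.4415,.357,.060],.16)
for n,z,b in(('top',.066,None),('side',.062,None)): cv2.imwrite(f'pics/{n}1.png',cams.snapshot(n)[:,:,::-1])
a=cv2.imread('pics/top1.png');s=cv2.imread('pics/side1.png')
o=np.zeros((400,800,3),np.uint8)
o[:,:400]=cv2.resize(a[180:280,170:270],(400,400),interpolation=2);o[:,400:]=cv2.resize(s[250:400,220:370],(400,400),interpolation=2)
cv2.imwrite('pics/c2.png',o)"
```

```text
t 1.1 tcp [0.4421 0.3584 0.161 ] yaw 0.1623 gap 5.03 gf 0.0 F [ 0.5 -0.2 -0.6]
shift cm [-0.14 -0.11 10.1 ] rot deg [ 0.16 -0.08  0.13]
```

View pics/c2.png

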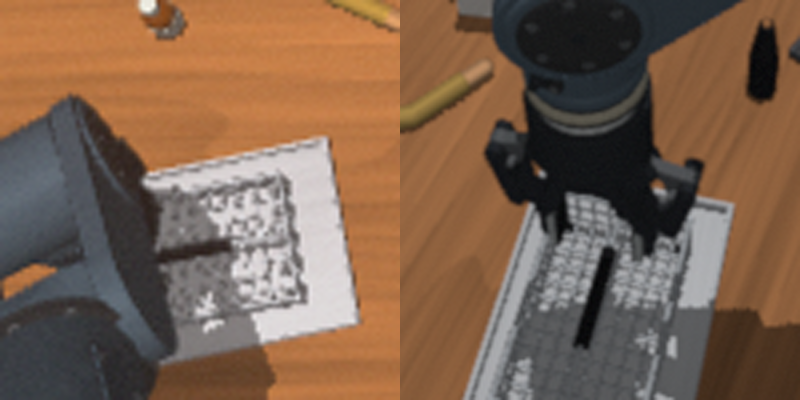

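The crops show the fingers straddling the black sleeve's line in both views (side view: sleeve at about (595,300) in the crop, fingertips at (560,230) and (645,250)). I'll descend and close.

{"name": "carry_out", "arguments": {
  "targets": [
    [[-0.1, -0.1, 3, 0, 0, 0, 5], [-0.1, -0.1, 6, 0, 0, 0, 5], [-0.1, -0.1, 8, 0, 0, 0, 5], [-0.1, -0.1, 9.3, 0, 0, 0, 5], [-0.1, -0.1, 10, 0, 0, 0, 5], [-0.1, -0.1, 10, 0, 0, 0, 5], [-0.1, -0.1, 10, 0, 0, 0, 3], [-0.1, -0.1, 10, 0, 0, 0, 1.5], [-0.1, -0.1, 10, 0, 0, 0, 0.5], [-0.1, -0.1, 10, 0, 0, 0, 0.5], [-0.1, -0.1, 10, 0, 0, 0, 0.5], [-0.1, -0.1, 10, 0, 0, 0, 0.5]]
  ],
  "force": 50
}}

```text
t: 2.2
tcp_pos: [0.4422, 0.3572, 0.0619]
tool_rot: [0.648, 0.761, 0.002, 0.001]
force: [0.3, 1.0, 6.4]
finger_gap: 0.119
gripper_force: 48.9
```

```bash
python3 -c "
from h import *
go([.4415,.357,.24],.16)"
```

```text
t 2.2 tcp [0.4422 0.3572 0.0619] yaw 0.1602 gap 1.01 gf 48.87501418590546 F [0.3 1.  6.4]
shift cm [ 2.000e-02 -1.000e-02 -1.781e+01] rot deg [ 0.22 -0.08  0.01]
```

{"name": "carry_out", "arguments": {
  "targets": [
    [[0, 0, -0.5, 0, 0, 0, 0.5], [0, 0, -1.5, 0, 0, 0, 0.5], [0, 0, -3, 0, 0, 0, 0.5], [0, 0, -5, 0, 0, 0, 0.5], [0, 0, -7.5, 0, 0, 0, 0.5], [0, 0, -10, 0, 0, 0, 0.5], [0, 0, -12.5, 0, 0, 0, 0.5], [0, 0, -15, 0, 0, 0, 0.5], [0, 0, -16.5, 0, 0, 0, 0.5], [0, 0, -17.5, 0, 0, 0, 0.5], [0, 0, -18, 0, 0, 0, 0.5], [0, 0, -18, 0, 0, 0, 0.5]]
  ]
}}

```text
t: 3.2
tcp_pos: [0.4409, 0.3564, 0.2412]
tool_rot: [0.648, 0.761, 0.0, 0.0]
force: [0.7, 0.0, -2.0]
finger_gap: 0.118
gripper_force: 48.9
```

```bash
python3 -c "
from h import *
go([.647,.0015,.24],.308)"
```

```text
t 3.2 tcp [0.4409 0.3564 0.2412] yaw 0.16 gap 1.01 gf 48.86825501918793 F [ 0.7  0.  -2. ]
shift cm [-38.32  14.7    0.12] rot deg [ 0.06 -0.01 -8.48]
```

{"name": "carry_out", "arguments": {
  "targets": [
    [[-0.5, 0.2, 0, 0, 0, 0, 0.5], [-1.6, 0.6, 0, 0, 0, -0.5, 0.5], [-3.4, 1.3, 0, 0, 0, -1, 0.5], [-5.9, 2.3, 0, 0, 0, -2, 0.5], [-8.6, 3.3, 0, 0, 0, -3, 0.5], [-11.4, 4.4, 0, 0, 0, -4, 0.5], [-14.2, 5.4, 0, 0, 0, -5, 0.5], [-17, 6.5, 0, 0, 0, -6, 0.5], [-19.8, 7.6, 0, 0, 0, -7, 0.5], [-22.6, 8.7, 0, 0, 0, -8, 0.5], [-25.4, 9.7, 0, 0, 0, -8.5, 0.5], [-28.2, 10.8, 0, 0, 0, -8.5, 0.5]]
  ]
}}

```text
t: 4.2
tcp_pos: [0.5918, 0.0933, 0.2382]
tool_rot: [0.59, 0.807, -0.001, -0.002]
force: [0.2, 0.5, -2.2]
finger_gap: 0.119
gripper_force: 48.8
```

```bash
python3 -c "
from h import *
go([.647,.0015,.24],.308)"
```

```text
t 4.2 tcp [0.5918 0.0933 0.2382] yaw 0.3083 gap 1.02 gf 48.84746074676514 F [ 0.2  0.5 -2.2]
shift cm [-10.42   2.47  -0.2 ] rot deg [-0.24 -0.08  0.02]
```

{"name": "carry_out", "arguments": {
  "targets": [
    [[-2.5, 0.6, 0, 0, 0, 0, 0.5], [-5, 1.2, 0, 0, 0, 0, 0.5], [-7, 1.7, 0, 0, 0, 0, 0.5], [-8.6, 2.1, 0, 0, 0, 0, 0.5], [-9.7, 2.4, 0, 0, 0, 0, 0.5], [-10.3, 2.5, 0, 0, 0, 0, 0.5], [-10.4, 2.5, 0, 0, 0, 0, 0.5], [-10.4, 2.5, 0, 0, 0, 0, 0.5], [-10.4, 2.5, 0, 0, 0, 0, 0.5]]
  ]
}}

```text
t: 4.95
tcp_pos: [0.6471, 0.0048, 0.2401]
tool_rot: [0.59, 0.808, -0.0, -0.001]
force: [0.1, 0.2, -1.3]
finger_gap: 0.122
gripper_force: 48.8
```

```bash
python3 -c "
from h import *
go([.647,.0015,.126],.308)
for n in('top','side'): cv2.imwrite(f'pics/{n}2.png',cams.snapshot(n)[:,:,::-1])
a=cv2.imread('pics/top2.png');s=cv2.imread('pics/side2.png')
o=np.zeros((400,800,3),np.uint8)
o[:,:400]=cv2.resize(a[120:240,265:385],(400,400),interpolation=2);o[:,400:]=cv2.resize(s[120:270,210:360],(400,400),interpolation=2)
cv2.imwrite('pics/c3.png',o)"
```

```text
t 4.95 tcp [0.6471 0.0048 0.2401] yaw 0.3093 gap 1.04 gf 48.84795427322388 F [ 0.1  0.2 -1.3]
shift cm [-0.32 -0.1  11.41] rot deg [-0.05 -0.06  0.08]
```

View pics/c3.png

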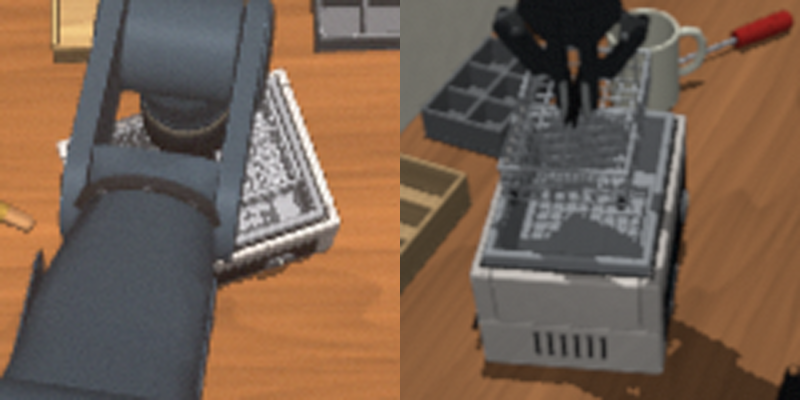

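```bash
python3 -c "
from h import *
c=np.array([.6471,.0048]);y=.309;u=np.array([np.cos(y),np.sin(y)]);v=np.array([-u[1],u[0]])
for sx in(1,-1):
  for z in(.184,.192,.23):
    p=proj('side',[*(c+sx*.053*u+.084*v),z])[0];print(sx,z,((p-[210,120])*400/150+[400,0]).round(0))"
```

```text
1 0.184 [501. 204.]
1 0.192 [500. 197.]
1 0.23 [495. 163.]
-1 0.184 [626. 212.]
-1 0.192 [626. 205.]
-1 0.23 [624. 171.]
```

{"name": "carry_out", "arguments": {
  "targets": [
    [[-0.3, -0.1, 0, 0, 0, 0, 0.5], [-0.3, -0.1, 0.7, 0, 0, 0, 0.5], [-0.3, -0.1, 2, 0, 0, 0, 0.5], [-0.3, -0.1, 3.5, 0, 0, 0, 0.5], [-0.3, -0.1, 5, 0, 0, 0, 0.5], [-0.3, -0.1, 6.5, 0, 0, 0, 0.5], [-0.3, -0.1, 8, 0, 0, 0, 0.5], [-0.3, -0.1, 9.2, 0, 0, 0, 0.5], [-0.3, -0.1, 10, 0, 0, 0, 0.5], [-0.3, -0.1, 10.5, 0, 0, 0, 0.5], [-0.3, -0.1, 10.7, 0, 0, 0, 0.5], [-0.3, -0.1, 10.7, 0, 0, 0, 0.5]]
  ]
}}

```text
t: 6.05
tcp_pos: [0.6479, 0.0005, 0.1331]
tool_rot: [0.59, 0.807, -0.0, -0.0]
force: [-0.6, 0.3, -1.4]
finger_gap: 0.118
gripper_force: 48.8
```

{"name": "carry_out", "arguments": {
  "targets": [
    [[0, 0, 0.1, 0, 0, 0, 0.5], [0, 0, 0.2, 0, 0, 0, 0.5], [0, 0, 0.3, 0, 0, 0, 0.5], [0, 0, 0.4, 0, 0, 0, 0.5], [0, 0, 0.4, 0, 0, 0, 0.5]]
  ]
}}

```text
t: 6.47
tcp_pos: [0.6478, 0.0005, 0.1294]
tool_rot: [0.59, 0.807, 0.0, 0.0]
force: [-0.3, 0.4, -1.8]
finger_gap: 0.119
gripper_force: 48.8
```

{"name": "carry_out", "arguments": {
  "targets": [
    [[0, 0, 0.1, 0, 0, 0, 0.5], [0, 0, 0.15, 0, 0, 0, 0.5], [0, 0, 0.2, 0, 0, 0, 0.5], [0, 0, 0.2, 0, 0, 0, 0.5]]
  ]
}}

```text
t: 6.8
tcp_pos: [0.6478, 0.0004, 0.128]
tool_rot: [0.59, 0.807, -0.0, 0.0]
force: [-1.3, -0.8, 3.6]
finger_gap: 0.118
gripper_force: 49.3
```

Contact: the floor now carries the basket (force swung from −1.8 to +3.6 N). I'll open and leave it standing, then retreat.

{"name": "carry_out", "arguments": {
  "targets": [
    [[0, 0, 0, 0, 0, 0, 1.5], [0, 0, 0, 0, 0, 0, 2.5], [0, 0, 0, 0, 0, 0, 4.5], [0, 0, 0, 0, 0, 0, 4.5], [0, 0, 0, 0, 0, 0, 4.5], [0, 0, 0, 0, 0, 0, 4.5], [0, 0, -1, 0, 0, 0, 4.5], [0, 0, -3, 0, 0, 0, 4.5], [0, 0, -6, 0, 0, 0, 4.5], [0, 0, -9, 0, 0, 0, 4.5], [0, 0, -12, 0, 0, 0, 4.5], [0, 0, -14, 0, 0, 0, 4.5]]
  ]
}}

```text
t: 7.8
tcp_pos: [0.6489, 0.0004, 0.2715]
tool_rot: [0.59, 0.807, 0.001, 0.002]
force: [1.3, -0.2, 0.8]
finger_gap: 0.527
gripper_force: 0.0
```

```bash
python3 -c "
from h import *
go([.4385,-.361,.25],.3675)"
```

```text
t 7.8 tcp [6.489e-01 4.000e-04 2.715e-01] yaw 0.3085 gap 4.5 gf 0.0 F [ 1.3 -0.2  0.8]
shift cm [-28.04 -31.03   2.08] rot deg [ 0.25  0.14 -3.38]
```

{"name": "carry_out", "arguments": {
  "targets": [
    [[-28, -31, 0, 0, 0, -3.4, 4.5], [-28, -31, 0, 0, 0, -3.4, 4.5], [-28, -31, 0, 0, 0, -3.4, 4.5], [-28, -31, 0, 0, 0, -3.4, 4.5], [-28, -31, 0, 0, 0, -3.4, 4.5], [-28, -31, 0, 0, 0, -3.4, 4.5], [-28, -31, 0, 0, 0, -3.4, 4.5], [-28, -31, 0, 0, 0, -3.4, 4.5], [-28, -31, 0, 0, 0, -3.4, 4.5], [-28, -31, 0, 0, 0, -3.4, 4.5], [-28, -31, 4, 0, 0, -3.4, 4.5], [-28, -31, 8, 0, 0, -3.4, 4.5]]
  ]
}}

```text
t: 8.8
tcp_pos: [0.4377, -0.3656, 0.19]
tool_rot: [0.568, 0.823, -0.002, 0.005]
force: [0.7, 0.4, -1.2]
finger_gap: 0.524
gripper_force: 0.0
```

```bash
python3 -c "
from h import *
go([.4385,-.361,.044],.3675)
for n in('top','side'): cv2.imwrite(f'pics/{n}3.png',cams.snapshot(n)[:,:,::-1])
a=cv2.imread('pics/top3.png');s=cv2.imread('pics/side3.png')
o=np.zeros((600,800,3),np.uint8)
o[:300,:400]=cv2.resize(a[138:213,275:375],(400,300),interpolation=2);o[:300,400:]=cv2.resize(s[155:230,230:330],(400,300),interpolation=2)
o[300:,:400]=cv2.resize(a[203:278,385:485],(400,300),interpolation=2);o[300:,400:]=cv2.resize(s[120:195,350:450],(400,300),interpolation=2)
cv2.imwrite('pics/c4.png',o)"
```

```text
t 8.8 tcp [ 0.4377 -0.3656  0.19  ] yaw 0.3626 gap 4.48 gf 0.0 F [ 0.7  0.4 -1.2]
shift cm [ 0.55  0.19 14.59] rot deg [ 0.18  0.59 -0.28]
```

View pics/c4.png

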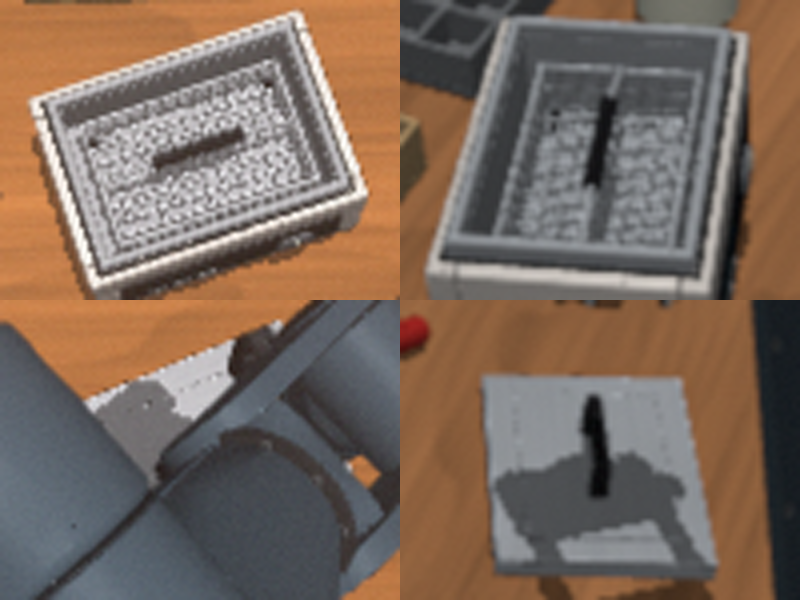

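The basket stands centred and clear of the tank walls in both views (sleeve at about (198,150) and (600,140) in the crops), and the lid is untouched. I'll descend to it and let the arm settle before the last bit.

{"name": "carry_out", "arguments": {
  "targets": [
    [[0, 0, 3, 0, 0, 0, 4.5], [0, 0, 6, 0, 0, 0, 4.5], [0, 0, 8, 0, 0, 0, 4.5], [0, 0, 9, 0, 0, 0, 4.5], [0, 0, 9, 0, 0, 0, 4.5], [0, 0, 9, 0, 0, 0, 4.5]]
  ]
}}

```text
t: 9.4
tcp_pos: [0.4384, -0.3608, 0.0988]
tool_rot: [0.566, 0.825, -0.0, 0.001]
force: [1.0, 0.8, 0.6]
finger_gap: 0.525
gripper_force: 0.0
```

```bash
python3 -c "
from h import *
go([.4385,-.361,.045],.3675)"
```

```text
t 9.4 tcp [ 0.4384 -0.3608  0.0988] yaw 0.3685 gap 4.49 gf 0.0 F [1.  0.8 0.6]
shift cm [-0.01 -0.    5.38] rot deg [0.04 0.11 0.06]
```

{"name": "carry_out", "arguments": {
  "targets": [
    [[0, 0, 2, 0, 0, 0, 4.5], [0, 0, 4, 0, 0, 0, 4.5], [0, 0, 5, 0, 0, 0, 4.5], [0, 0, 5.4, 0, 0, 0, 4.5], [0, 0, 5.4, 0, 0, 0, 4.5], [0, 0, 5.4, 0, 0, 0, 3], [0, 0, 5.4, 0, 0, 0, 1.8], [0, 0, 5.4, 0, 0, 0, 0.5], [0, 0, 5.4, 0, 0, 0, 0.5], [0, 0, 5.4, 0, 0, 0, 0.5], [0, 0, 5.4, 0, 0, 0, 0.5], [0, 0, 5.4, 0, 0, 0, 0.5]]
  ],
  "force": 90
}}

```text
t: 10.4
tcp_pos: [0.4382, -0.361, 0.0448]
tool_rot: [0.566, 0.824, -0.0, 0.001]
force: [1.2, 1.4, 6.6]
finger_gap: 0.12
gripper_force: 88.2
```

```bash
python3 -c "
from h import *
go([.4385,-.361,.225],.3675)"
```

```text
t 10.4 tcp [ 0.4382 -0.361   0.0448] yaw 0.3675 gap 1.02 gf 88.15806984901428 F [1.2 1.4 6.6]
shift cm [ -0.05   0.05 -18.02] rot deg [0.07 0.15 0.  ]
```

{"name": "carry_out", "arguments": {
  "targets": [
    [[0, 0, -0.5, 0, 0, 0, 0.5], [0, 0, -1.2, 0, 0, 0, 0.5], [0, 0, -2.5, 0, 0, 0, 0.5], [0, 0, -4.5, 0, 0, 0, 0.5], [0, 0, -7, 0, 0, 0, 0.5], [0, 0, -9.5, 0, 0, 0, 0.5], [0, 0, -12, 0, 0, 0, 0.5], [0, 0, -14.5, 0, 0, 0, 0.5], [0, 0, -16.5, 0, 0, 0, 0.5], [0, 0, -17.5, 0, 0, 0, 0.5], [0, 0, -18, 0, 0, 0, 0.5], [0, 0, -18, 0, 0, 0, 0.5]]
  ]
}}

```text
t: 11.4
tcp_pos: [0.4373, -0.3603, 0.2239]
tool_rot: [0.566, 0.824, -0.0, 0.0]
force: [0.4, -0.5, -3.9]
finger_gap: 0.121
gripper_force: 88.2
```

```bash
python3 -c "
from h import *
go([.647,.0015,.225],.308)"
```

```text
t 11.4 tcp [ 0.4373 -0.3603  0.2239] yaw 0.3677 gap 1.03 gf 88.17337274551392 F [ 0.4 -0.5 -3.9]
shift cm [26.23 32.57 -0.13] rot deg [0.01 0.05 3.42]
```

{"name": "carry_out", "arguments": {
  "targets": [
    [[0.4, 0.5, 0, 0, 0, 0, 0.5], [1.2, 1.5, 0, 0, 0, 0.3, 0.5], [2.5, 3.1, 0, 0, 0, 0.6, 0.5], [4.3, 5.3, 0, 0, 0, 1, 0.5], [6.2, 7.7, 0, 0, 0, 1.4, 0.5], [8.1, 10.1, 0, 0, 0, 1.8, 0.5], [10, 12.4, 0, 0, 0, 2.2, 0.5], [11.9, 14.8, 0, 0, 0, 2.6, 0.5], [13.8, 17.1, 0, 0, 0, 3, 0.5], [15.7, 19.5, 0, 0, 0, 3.2, 0.5], [17.6, 21.9, 0, 0, 0, 3.4, 0.5], [19.5, 24.2, 0, 0, 0, 3.4, 0.5]]
  ]
}}

```text
t: 12.4
tcp_pos: [0.5926, -0.0891, 0.221]
tool_rot: [0.59, 0.807, -0.001, -0.002]
force: [0.2, -0.7, -2.9]
finger_gap: 0.116
gripper_force: 88.1
```

```bash
python3 -c "
from h import *
go([.647,.0015,.225],.308)"
```

```text
t 12.4 tcp [ 0.5926 -0.0891  0.221 ] yaw 0.3083 gap 0.99 gf 88.06426405906677 F [ 0.2 -0.7 -2.9]
shift cm [ 6.98  7.93 -0.4 ] rot deg [-0.2  -0.17  0.02]
```

{"name": "carry_out", "arguments": {
  "targets": [
    [[1.9, 2.2, 0, 0, 0, 0, 0.5], [3.6, 4.1, 0, 0, 0, 0, 0.5], [5, 5.7, 0, 0, 0, 0, 0.5], [6, 6.8, 0, 0, 0, 0, 0.5], [6.6, 7.5, 0, 0, 0, 0, 0.5], [6.9, 7.8, 0, 0, 0, 0, 0.5], [7, 7.9, 0, 0, 0, 0, 0.5], [7, 7.9, 0, 0, 0, 0, 0.5], [7, 7.9, 0, 0, 0, 0, 0.5], [7, 7.9, 0, 0, 0, 0, 0.5]]
  ]
}}

```text
t: 13.23
tcp_pos: [0.6467, -0.0019, 0.2234]
tool_rot: [0.591, 0.807, -0.0, -0.0]
force: [0.2, -0.2, -4.6]
finger_gap: 0.119
gripper_force: 88.1
```

```bash
python3 -c "
from h import *
go([.647,.0015,.225],.308)
for n in('top','side'): cv2.imwrite(f'pics/{n}4.png',cams.snapshot(n)[:,:,::-1])
a=cv2.imread('pics/top4.png');s=cv2.imread('pics/side4.png')
o=np.zeros((400,800,3),np.uint8)
o[:,:400]=cv2.resize(a[120:220,275:375],(400,400),interpolation=2);o[:,400:]=cv2.resize(s[130:260,220:350],(400,400),interpolation=2)
cv2.imwrite('pics/c5.png',o)"
```

```text
t 13.2333 tcp [ 0.6467 -0.0019  0.2234] yaw 0.3069 gap 1.02 gf 88.08117985725403 F [ 0.2 -0.2 -4.6]
shift cm [ 0.31  0.13 -0.16] rot deg [-0.03  0.01 -0.06]
```

View pics/c5.png

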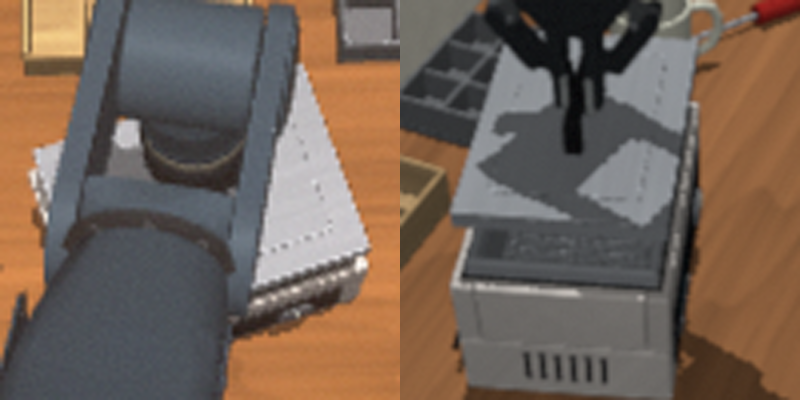

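```bash
sed -i 's/^    a=np.array(L)\[:,0\]; b/    global LAST;LAST=np.array(L)\n    a=np.array(L)[:,0]; b/' h.py
python3 - <<'E'
import h;from h import *
np.set_printoptions(precision=4,suppress=True)
ch=lambda f:cv2.imread(f)[:,:,0].astype(np.float32)
c,y=np.array([.6467,-.0019]),.307
u=np.array([np.cos(y),np.sin(y)]);v=np.array([-u[1],u[0]])
for n in("top","side"):
    I=ch(f"pics/{n}4.png")
    for z in(.1926,):
        sides(n,I,c,y,.078,.109,z,.008);print(n,"per side +x -x +y -y: offset,slope,std,n\n",h.LAST)
    # mean blue profile outward on +y and -y in mid-part, 1 mm steps
    for nm,nr,al,hn in(("+x",u,v,.078),("-x",-u,v,.078),("+y",v,u,.109),("-y",-v,u,.109)):
        t=np.arange(-.008,.0085,.001);P=[]
        for s in np.linspace(-.05,.05,30):
            m=proj(n,np.c_[c+al*s+nr*(hn+t)[:,None],np.full(len(t),.1926)]).astype(np.float32)
            P.append(cv2.remap(I,m[None,:,0],m[None,:,1],1)[0])
        print(nm,np.median(P,0).round(0))
    I0=ch(f"pics/{n}0.png");cc=sides(n,I0,np.array([.6465,.0015]),.308,.072,.103,.137,.005)[0]
    cd=sides(n,I0,np.array([.6465,.0015]),.308,.082,.116,.126,.006)[0]
    for q in(cc,cd):print(n,"cleaner centre in lid-frame u,v:",(q-c)@u,(q-c)@v)
E
```

```text
top per side +x -x +y -y: offset,slope,std,n
 [[ 0.0785  0.0054  0.0027 60.    ]
 [ 0.0787 -0.0204  0.0009 43.    ]
 [ 0.1115 -0.0331  0.0009 39.    ]
 [ 0.1078 -0.0034  0.0002 47.    ]]
+x [91. 89. 89. 92. 92. 93. 91. 89. 89. 89. 89. 89. 89. 90. 92. 93. 95.]
-x [97. 98. 98. 98. 96. 95. 94. 92. 91. 91. 90. 89. 86. 80. 73. 72. 78.]
+y [ 88.  88.  87.  87.  87.  87.  87.  86.  87.  91.  98.  99. 101. 103.
 104. 105. 103.]
-y [197. 197. 196. 195. 191. 181. 156. 122.  99.  82.  73.  72.  72.  72.
  72.  72.  72.]
top cleaner centre in lid-frame u,v: 0.0018997482396629893 0.004035776011762098
top cleaner centre in lid-frame u,v: 0.0011811348335493252 0.003968950298658369
side per side +x -x +y -y: offset,slope,std,n
 [[ 0.0778 -0.0004  0.     51.    ]
 [ 0.0787 -0.0026  0.0002 52.    ]
 [ 0.1084  0.0043  0.0003 47.    ]
 [ 0.1083 -0.0827  0.0014 47.    ]]
+x [152. 151. 151. 151. 151. 145. 135. 120. 100.  81.  65.  58.  56.  55.
  55.  56.  56.]
-x [149. 149. 150. 150. 150. 150. 143. 134. 119.  99.  80.  73.  76.  87.
  99. 112. 117.]
+y [133. 137. 144. 147. 144. 137. 129. 119. 109.  98.  89.  85.  83.  83.
  83.  83.  83.]
-y [54. 50. 45. 39. 35. 32. 29. 26. 26. 24. 22. 22. 22. 22. 22. 22. 22.]
side cleaner centre in lid-frame u,v: 0.002457809172932042 0.0010827581090543312
side cleaner centre in lid-frame u,v: 0.002082537145166867 0.0017386289688087534
```

{"name": "carry_out", "arguments": {
  "targets": [
    [[0.24, 0.24, 0.3, 0, 0, 0, 0.5], [0.24, 0.24, 0.8, 0, 0, 0, 0.5], [0.24, 0.24, 1.4, 0, 0, 0, 0.5], [0.24, 0.24, 2, 0, 0, 0, 0.5], [0.24, 0.24, 2.5, 0, 0, 0, 0.5], [0.24, 0.24, 2.8, 0, 0, 0, 0.5], [0.24, 0.24, 2.8, 0, 0, 0, 0.5], [0.24, 0.24, 2.8, 0, 0, 0, 0.5], [0.24, 0.24, 2.8, 0, 0, 0, 0.5]]
  ]
}}

```text
t: 14.08
tcp_pos: [0.649, 0.0022, 0.1955]
tool_rot: [0.59, 0.807, 0.0, 0.0]
force: [0.2, -0.4, -3.9]
finger_gap: 0.122
gripper_force: 88.1
```

```bash
python3 - <<'E'
import h;from h import *
np.set_printoptions(precision=4,suppress=True)
go([.6483,.0011,.195],.308)
s=manip.sense();c=s["tcp_pos"][:2];z=s["tcp_pos"][2]-.0448+.014
ch=lambda f:cv2.imread(f)[:,:,0].astype(np.float32)
y=.308;u=np.array([np.cos(y),np.sin(y)]);v=np.array([-u[1],u[0]])
for n in("top","side"):
    cv2.imwrite(f"pics/{n}5.png",cams.snapshot(n)[:,:,::-1]);I=ch(f"pics/{n}5.png")
    sides(n,I,c,y,.078,.109,z,.006);print(n,"\n",h.LAST)
    t=np.arange(-.005,.0055,.001)
    for s in(-.1,-.09,-.08,-.07,-.06):
        m=proj(n,np.c_[c+v*s-u*(.078+t)[:,None],np.full(len(t),z)]).astype(np.float32)
        print("-x @",s,cv2.remap(I,m[None,:,0],m[None,:,1],1)[0].round(0))
    I0=ch(f"pics/{n}0.png");cc=sides(n,I0,np.array([.6470,.0015]),.308,.072,.103,.137,.005)[0]
    cd=sides(n,I0,np.array([.6470,.0015]),.308,.082,.116,.126,.006)[0]
    for q in(cc,cd):print(n,"cleaner centre u,v:",(q-c)@u,(q-c)@v)
a=cv2.imread('pics/top5.png');s=cv2.imread('pics/side5.png')
o=np.zeros((400,800,3),np.uint8)
o[:,:400]=cv2.resize(a[120:220,275:375],(400,400),interpolation=2);o[:,400:]=cv2.resize(s[130:260,220:350],(400,400),interpolation=2)
cv2.imwrite('pics/c6.png',o)
E
```

```text
t 14.0833 tcp [0.649  0.0022 0.1955] yaw 0.3084 gap 1.04 gf 88.09393644332886 F [ 0.2 -0.4 -3.9]
shift cm [-0.09 -0.1   0.05] rot deg [0.03 0.02 0.02]
top 
 [[ 0.0786  0.0065  0.0018 60.    ]
 [ 0.0793 -0.0077  0.0003 37.    ]
 [ 0.11    0.0056  0.0011 48.    ]
 [ 0.1088 -0.0009  0.0001 36.    ]]
-x @ -0.1 [199. 200. 200. 200. 195. 171. 148. 121. 109. 107. 117.]
-x @ -0.09 [199. 200. 200. 201. 195. 171. 145. 118.  98.  79.  64.]
-x @ -0.08 [198. 199. 200. 201. 193. 170. 145. 122. 101.  81.  64.]
-x @ -0.07 [200. 200. 200. 200. 189. 170. 147. 122. 102.  80.  62.]
-x @ -0.06 [199. 200. 201. 203. 190. 168. 148. 123. 102.  79.  64.]
top cleaner centre u,v: -0.0012800542620395401 0.000856942876654022
top cleaner centre u,v: -0.002287580416557586 0.0006277280043702736
side 
 [[ 0.0777  0.0002  0.     51.    ]
 [ 0.0782  0.0004  0.0001 35.    ]
 [ 0.1082  0.0055  0.0002 39.    ]
 [ 0.1083  0.0027  0.0013 57.    ]]
-x @ -0.1 [156. 155. 154. 146. 136. 122. 105.  86.  75.  64.  59.]
-x @ -0.09 [155. 155. 156. 157. 143. 129. 112.  89.  66.  64.  61.]
-x @ -0.08 [154. 154. 152. 147. 142. 125. 109.  94.  79.  64.  64.]
-x @ -0.07 [156. 156. 155. 149. 137. 125. 109.  96.  89.  90.  90.]
-x @ -0.06 [155. 156. 155. 154. 147. 133. 119. 124. 132. 144. 161.]
side cleaner centre u,v: -0.0006895134921743751 -0.0022506411050061755
side cleaner centre u,v: -0.0013828583753343912 -0.001430630955645076
```

View pics/c6.png

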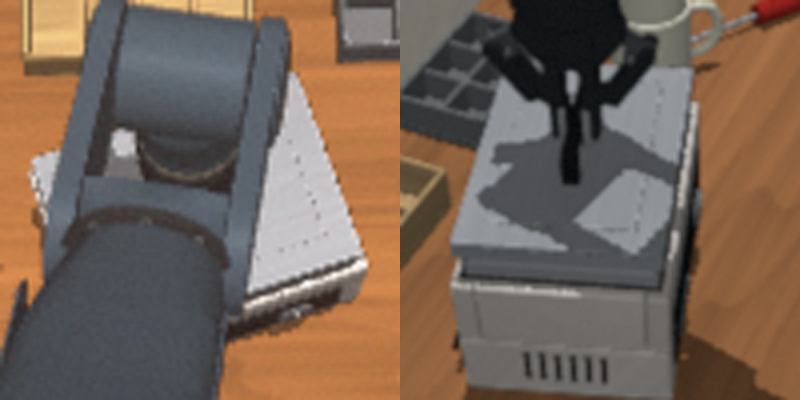

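The lid hovers square over the collar in both views, and its edges match the collar to about 1 mm (side crop: near edge from (452,250) to (660,270)). I'll nudge it −0.9 mm along tool y and −0.3 mm along tool x, then lower it, watching the force.

{"name": "carry_out", "arguments": {
  "targets": [
    [[-0.03, -0.09, 0.2, 0, 0, 0, 0.5], [-0.03, -0.09, 0.5, 0, 0, 0, 0.5], [-0.03, -0.09, 0.8, 0, 0, 0, 0.5], [-0.03, -0.09, 1.0, 0, 0, 0, 0.5], [-0.03, -0.09, 1.1, 0, 0, 0, 0.5], [-0.03, -0.09, 1.2, 0, 0, 0, 0.5], [-0.03, -0.09, 1.3, 0, 0, 0, 0.5], [-0.03, -0.09, 1.4, 0, 0, 0, 0.5], [-0.03, -0.09, 1.4, 0, 0, 0, 0.5]]
  ]
}}

```text
t: 14.93
tcp_pos: [0.6479, 0.0017, 0.1811]
tool_rot: [0.59, 0.807, -0.0, -0.0]
force: [0.7, -0.0, -4.3]
finger_gap: 0.115
gripper_force: 88.1
```

{"name": "carry_out", "arguments": {
  "targets": [
    [[0, 0, 0.1, 0, 0, 0, 0.5], [0, 0, 0.2, 0, 0, 0, 0.5], [0, 0, 0.3, 0, 0, 0, 0.5], [0, 0, 0.4, 0, 0, 0, 0.5], [0, 0, 0.5, 0, 0, 0, 0.5], [0, 0, 0.6, 0, 0, 0, 0.5], [0, 0, 0.7, 0, 0, 0, 0.5], [0, 0, 0.75, 0, 0, 0, 0.5], [0, 0, 0.75, 0, 0, 0, 0.5]]
  ]
}}

```text
t: 15.68
tcp_pos: [0.6478, 0.0017, 0.1736]
tool_rot: [0.59, 0.807, -0.0, -0.0]
force: [0.1, 0.1, -4.0]
finger_gap: 0.119
gripper_force: 88.1
```

{"name": "carry_out", "arguments": {
  "targets": [
    [[0, 0, 0.05, 0, 0, 0, 0.5], [0, 0, 0.1, 0, 0, 0, 0.5], [0, 0, 0.15, 0, 0, 0, 0.5], [0, 0, 0.15, 0, 0, 0, 0.5]]
  ]
}}

```text
t: 16.02
tcp_pos: [0.648, 0.0017, 0.1728]
tool_rot: [0.59, 0.807, 0.0, 0.0]
force: [0.3, 0.2, -0.6]
finger_gap: 0.122
gripper_force: 88.5
```

Touch at TCP z 0.1728, exactly where the plate should meet the rim. I'll press slightly, release and retreat.

{"name": "carry_out", "arguments": {
  "targets": [
    [[0, 0, 0.05, 0, 0, 0, 0.5], [0, 0, 0.05, 0, 0, 0, 0.5], [0, 0, 0.05, 0, 0, 0, 1.5], [0, 0, 0.05, 0, 0, 0, 2.5], [0, 0, 0.05, 0, 0, 0, 4], [0, 0, 0.05, 0, 0, 0, 4], [0, 0, 0.05, 0, 0, 0, 4], [0, 0, 0.05, 0, 0, 0, 4], [0, 0, -1, 0, 0, 0, 4], [0, 0, -3, 0, 0, 0, 4], [0, 0, -6, 0, 0, 0, 4], [0, 0, -9, 0, 0, 0, 4]]
  ]
}}

```text
t: 17.02
tcp_pos: [0.6474, 0.0018, 0.2631]
tool_rot: [0.59, 0.807, -0.0, -0.001]
force: [0.3, -0.4, 0.9]
finger_gap: 0.467
gripper_force: 0.0
```

{"name": "carry_out", "arguments": {
  "targets": [
    [[-5, -3, -1, 0, 0, 0, 4], [-9, -6, -1, 0, 0, 0, 4], [-13, -9, -1, 0, 0, 0, 4], [-17, -12, -1, 0, 0, 0, 4], [-21, -15, -1, 0, 0, 0, 4], [-24, -17, -1, 0, 0, 0, 4], [-26, -18, -1, 0, 0, 0, 4], [-28, -19, -1, 0, 0, 0, 4], [-28, -19, -1, 0, 0, 0, 4], [-28, -19, -1, 0, 0, 0, 4]]
  ]
}}

```text
t: 17.85
tcp_pos: [0.5511, -0.3262, 0.273]
tool_rot: [0.592, 0.806, -0.0, 0.001]
force: [-0.3, 0.9, -0.1]
finger_gap: 0.464
gripper_force: 0.0
```

```bash
python3 - <<'E'
import h;from h import *
np.set_printoptions(precision=4,suppress=True)
go([.6,0,.2],.308)
ch=lambda f:cv2.imread(f)[:,:,0].astype(np.float32)
for n in("top","side"):
    cv2.imwrite(f"pics/{n}6.png",cams.snapshot(n)[:,:,::-1])
    print(n,sides(n,ch(f"pics/{n}6.png"),np.array([.6475,.001]),.308,.078,.109,.142,.005),"\n",h.LAST)
a=cv2.imread('pics/top6.png');s=cv2.imread('pics/side6.png')
o=np.zeros((600,800,3),np.uint8)
o[:250,:400]=cv2.resize(a,(400,250),interpolation=cv2.INTER_AREA);o[:250,400:]=cv2.resize(s,(400,250),interpolation=cv2.INTER_AREA)
o[250:,:400]=cv2.resize(a[135:222,275:375],(400,350),interpolation=2);o[250:,400:]=cv2.resize(s[150:260,220:345],(400,350),interpolation=2)
cv2.imwrite('pics/c7.png',o)
E
```

```text
t 17.85 tcp [ 0.5511 -0.3262  0.273 ] yaw 0.3034 gap 3.97 gf 0.0 F [-0.3  0.9 -0.1]
shift cm [29.68 14.41  7.26] rot deg [ 0.04  0.09 -0.26]
top (array([ 0.6474, -0.0006]), array([ 0.0013, -0.0029, -0.0031, -0.0004]), (np.float64(0.1550083333333333), np.float64(0.2197286433058844))) 
 [[ 0.0769 -0.0013  0.0002 60.    ]
 [ 0.0781 -0.0029  0.0003 60.    ]
 [ 0.1084 -0.0031  0.0003 40.    ]
 [ 0.1114  0.0004  0.0001 50.    ]]
side (array([0.6487, 0.0005]), array([ 0.0008,  0.0011,  0.0053, -0.0108]), (np.float64(0.1550095957757003), np.float64(0.21946592168646123))) 
 [[ 0.0785 -0.0008  0.0002 58.    ]
 [ 0.0765  0.0011  0.0002 53.    ]
 [ 0.1089  0.0053  0.0001 42.    ]
 [ 0.1105  0.0108  0.0003 44.    ]]
```

View pics/c7.png

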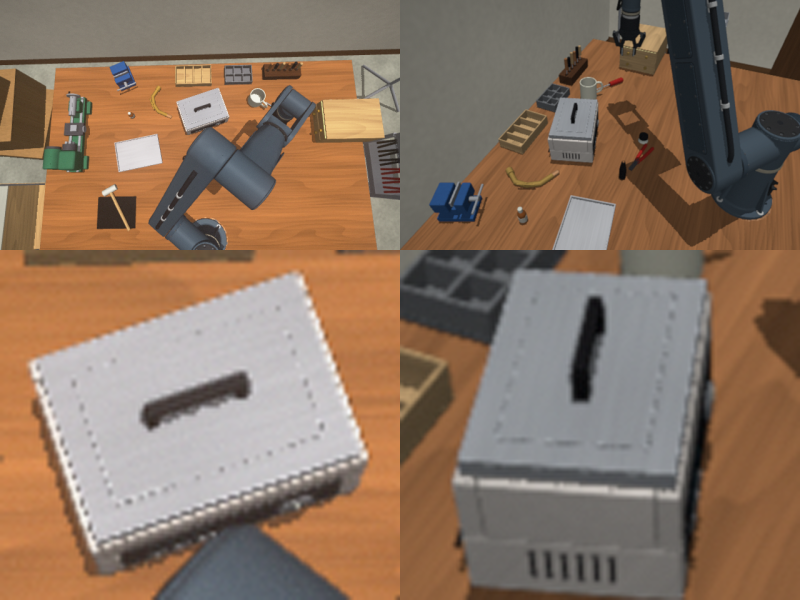

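The lid sits flat and square over the collar in both views: yaw is within about 0.003 rad and the centre within about 2–3 mm of the cleaner. The gripper is clear, so I'm handing in.

```bash
python3 -c "
from station import sign_off
print(sign_off())"
```

```text
the job is handed in; nothing more can be done
None
```

The basket is standing in the tank with the lid fully down and square over the rim, nothing else was moved by the arm, and the job was handed in at about 18 s (no verdict was returned).

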